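Sort tagged mould frames into pass and reject nests and clamp the good one

ROBOT

A 6-joint arm with a two-finger parallel gripper is mounted at the origin on the work surface. World frame = base frame: x ahead of the robot, y to its left, z up, the work surface at z = 0. Lengths are in m, angles in rad, forces in N, time in s.
With the tool pointing down it reaches from about 0.25 to 0.775 m from the base axis. Payload 4 kg.
Tool frame: the origin (TCP) lies at the very end of the fingers, on their centre line; the grasp point (between the pads) lies 19 mm behind it; x points along the fingers, y is the direction in which the jaws open and shut, and the axes are right-handed (so a half turn about x gives the same grasp; the last joint's range is limited). The gripper opens to 94 mm and grips with 3 to 60 N. Pads are 16 mm wide; open, the fingers measure 119 mm over their backs; the gripper's body (75 mm by 177 mm) begins 78 mm behind the grasp point.
Start: joints at [-1.286, 0.087, 1.371, -0, 1.684, -0.103], TCP at [0.208, -0.509, 0.171] pointing down, gripper open.
Joint ranges: [-3.1, 3.1], [-0.76, 2.03], [0.27, 2.55], [-1.08, 4.22], [0.17, 2.65], [-2.57, 2.57]. Speed limits (rad/s): [2.79, 2.79, 3.14, 3.14, 3.14, 3.14].

INTERFACE

Orientations are given as [roll, pitch, yaw] about the fixed x, y, z axes, in that order (R = Rz(yaw) Ry(pitch) Rx(roll)).
In Python, from bench import robot gives the robot as it stands.
- The arm moves only by the tool step_arm, never from a script. Its argument "commands" is a list that holds one entry, the list of rows, each a list of 4 numbers: the shift along the tool's x, y, z as a fraction of full scale, then the turn about the tool's x as a fraction of full scale. A call has 1 to 12 rows; each row is the pose to reach, as a shift and turn from the pose measured when the call began, along the tool's axes at that moment; what a row does not reach only later rows make up. Full scale, the value 1, is 20 cm for a shift and 60 degrees for a turn. A row lasts 1/12 s, in which the tool goes at most 41.7 mm and 7.16 degrees, less where a joint would pass 70% of its speed; a pose out of reach is approached as far as the arm can. A call with a number of a shift or a turn outside -1 to 1 is refused whole. A call with a gripper value outside its range is refused whole. "claw" is the opening in per cent of the stroke, from 0 (shut) to 100 (fully open), set as the call begins (left out, the last holds). The fingers move at their own pace and stop on an object; the grip force is fixed at half the most. Time passes only in rows, so rows that repeat a pose let the fingers close. It gives the time, the measured TCP pose, the force and the opening at its end, in the units of the state.
- robot.get_obs(): the state, without advancing time (a new reading comes with each control period).
- robot.snapshot(name): name is "side" or "top"; returns a dict with "img" (420x560x3 uint8, red, green, blue), "fx", "fy", "cx", "cy" (pixels), "k1" (the pictures are not rectified: a ray, as slopes to the right and down, at radius r is drawn at 1 + k1 r^2 times it, then the intrinsics apply), "R" (3x3) and "t" (3): a world point X has camera coordinates R X + t. Camera axes: x right, y down, z forward; pixel columns grow to the right and rows downward; lengths in m; the calibration is good to about 2 mm. A picture is of the moment at which its call begins. There is no depth.
- robot.close_job(): hands the job in, once; it reports no verdict.
The state is a dict: "time": time; "joint_positions": joint angles; "qvel": joint speeds; "joint_torque": joint torques, N m; "tool_pos": TCP position; "ee_rot": TCP orientation; "wrist_force": force on the tool from outside, world axes, zero at the start; "wrist_torque": the same for the moment, N m; "width": finger opening in m.
Only numpy, scipy, OpenCV 4.12 (cv2) and the standard library are available. Lean on these libraries where they do the work, as an engineer would, in place of code of your own. Each camera call takes 0.05 s, during which the arm holds its last target. There are 200 camera calls.

TASK

Two aluminium mould frames lie on the jeweller's bench: the one with the round tag has passed, the one with the long bar tag is a reject. Slide each one flat along the bench, never lifting it, fully home against the backstop of its nest (the passed frame in the nest with the hold-down arm, the reject in the plain nest), and swing the arm over so that it lies on the passed frame. Leave the other things on the bench where they are.

Things in the scene. Friction and masses are not known exactly. Their poses are not given: they have to be found in the camera images.
- frame_pass: aluminium mould frame lying flat: rectangle 110 x 60 mm, 20 mm thick, with an open window 66 x 36 mm right through its middle (end rails 22 wide, side rails 12); 0.24 kg. On top of the +x end rail, 44 mm from the middle, a round brass tag (a disc 20 mm across, 2.5 mm thick): it has passed inspection. Origin: middle of the underside; x lengthwise, z up. Either end may lead into a nest
- frame_reject: aluminium mould frame lying flat: rectangle 110 x 60 mm, 20 mm thick, with an open window 66 x 36 mm right through its middle (end rails 22 wide, side rails 12); 0.24 kg. On top of the +x end rail, 44 mm from the middle, a long brass bar tag (50 x 7 mm, lying across the rail, 2.5 mm thick): it has been rejected. Origin: middle of the underside; x lengthwise, z up. Either end may lead into a nest
- nest_pass: the nest with the hold-down arm (post on its +y side): pale wood fence fixed on the bench. Origin: on the bench, at the middle of a frame that is fully home; x is the way in (long side of frame along x), y across. Inside 70 mm wide; side fences 12 thick, 14 high, x = -24 to 56 mm, then a flared mouth to x = -45, 85 wide; backstop face at x = 55.5. No raised floor
- nest_reject: the plain nest, without an arm: pale wood fence fixed on the bench. Origin: on the bench, at the middle of a frame that is fully home; x is the way in (long side of frame along x), y across. Inside 70 mm wide; side fences 12 thick, 14 high, x = -24 to 56 mm, then a flared mouth to x = -45, 85 wide; backstop face at x = 55.5. No raised floor
- hold_arm (a joint): hinge of nest_pass's steel hold-down arm (rad); axis along the nest's x, at nest x = 10, y = 60, z = 26 mm, on a post 34 mm high. 0 = arm level across the nest (to -y), its foot on top of a frame that is home; pi/2 = straight up; 1.92 = leaning outwards on its stop, open. It falls by its own weight (0.14 kg) to the side it leans to; -0.14 = no frame under it
- hold_arm_tip (a point): middle of the brass weight (22 mm across, 18 mm long) on the end of the hold-down arm, 80 mm from the hinge. The arm is a flat bar 14 mm wide, 8 mm thick; when open it stands up, its end about 110 mm above the bench
- bench_block: bystander: round steel block, 64 mm across, 34 mm high, 0.85 kg; origin middle of its underside
- dish: bystander: white dish, 60 mm across, 14 mm high; origin middle of its underside
- flux_jar: bystander: glass jar with black cap, 48 mm across, 55 mm high; origin middle of its underside
- pliers: bystander: pliers with black handles lying flat, about 145 x 50 mm, 10 mm high; origin under the rivet, x towards the jaws
- lighter: bystander: blue pocket lighter lying flat, 78 x 24 mm, 13 mm high; origin in its middle, on the bench, x along it
- file: bystander: hand file with wooden handle lying flat, 165 x 14 mm, 14 mm high; origin in its middle, on the bench, x along it
- third_hand: bystander: soldering third hand, black stepped base 80 mm across with a thin post and cross arm, 165 mm high; origin middle of its underside
Not all that is in view belongs to the job. Leave any black look-alike of the frame_pass alone. Several things have the shape of the nest_reject; the one meant has the colours described above.

How it is judged:
By the outcome, as a careful person would: the job done as asked, in the order asked, and still so for the second after the job is handed in, with the robot touching nothing.
It also fails if it takes over 72 s, if anything falls off the work surface, if the arm or the gripper's body presses on something with over 40 N, if the wrist force passes 120 N, or if a joint passes its speed limit or range.

## Working session

There is one attempt and no reset: what is moved stays moved. The work goes in short steps, Python scripts to look and compute and a tool call to move; the robot and the scene stay as the last step left them, time stands still between calls to the robot, and variables do not carry over. Pictures are saved under pics/ and viewed, about 8 in all and at most 12, crops included, and the job is handed in when it is done.

Besides the shell and the picture viewer there is one more tool, called after "Emit:" as name(argument=value, ...), one argument or row to a line, values as JSON. step_arm: Moves the arm, as the interface text tells. Its arguments: {"type":"object","properties":{"commands":{"type":"array","items":{"type":"array","items":{"type":"array","items":{"type":"number","minimum":-1,"maximum":1}}}},"claw":{"type":"number"}},"required":["commands"]}

```bash
mkdir -p pics; cat > h.py <<'E'
import numpy as np, cv2
from bench import robot
def snap(n,f):
    s=robot.snapshot(n); cv2.imwrite('pics/'+f,cv2.cvtColor(s['img'],cv2.COLOR_RGB2BGR)); np.save('pics/'+n+'.npy',s,allow_pickle=True); return s
def ray(s,u,v):
    xd=np.array([(u-s['cx'])/s['fx'],(v-s['cy'])/s['fy']]);x=xd.copy()
    for _ in range(30): x=xd/(1+s['k1']*(x@x))
    R=np.array(s['R']);t=np.array(s['t'])
    return -R.T@t, R.T@np.array([x[0],x[1],1])
def pt(s,u,v,z):
    o,d=ray(s,u,v); return (o+d*(z-o[2])/d[2])
def proj(s,X):
    c=np.array(s['R'])@np.array(X)+np.array(s['t']);x=c[:2]/c[2];x=x*(1+s['k1']*(x@x))
    return x*[s['fx'],s['fy']]+[s['cx'],s['cy']]
def load(n): return np.load('pics/'+n+'.npy',allow_pickle=True).item()
E
python3 - <<'E'
from h import *
for n in('top','side'):
    s=snap(n,n+'1.png'); print(n,{k:np.round(v,3).tolist() for k,v in s.items() if k!='img'}, ray(s,280,210)[0])
print(robot.get_obs())
E
```

```text
top {'fx': 397.522, 'fy': 397.522, 'cx': 277.248, 'cy': 217.86, 'k1': -0.098, 'R': [[0.005, -1.0, -0.009], [-0.994, -0.004, -0.111], [0.111, 0.01, -0.994]], 't': [0.056, 0.532, 1.128]} [0.4032213  0.04665981 1.18100157]
side {'fx': 525.555, 'fy': 525.555, 'cx': 290.4, 'cy': 216.683, 'k1': -0.074, 'R': [[-0.999, -0.052, -0.012], [-0.025, 0.642, -0.766], [0.048, -0.765, -0.643]], 't': [0.542, 0.021, 1.394]} [0.47556557 1.08103038 0.91841666]
{'time': 0.1, 'joint_positions': array([-1.28607511e+00,  8.78886763e-02,  1.37207302e+00, -6.18555945e-05,
        1.68362087e+00, -1.03111199e-01]), 'qvel': array([-0.00098316, -0.0032348 , -0.00463315, -0.000644  ,  0.00043286,
        0.00024794]), 'joint_torque': array([ 2.24726224e-03, -3.41254628e+01, -3.03300047e+01,  7.21234689e-02,
        3.04256938e-02, -1.05441648e-04]), 'tool_pos': array([ 0.20780924, -0.50862113,  0.16953244]), 'ee_rot': array([-1.64302337,  1.56880547,  1.8863948 ]), 'wrist_force': array([-0.33912453, -0.04834433, -0.57966926]), 'wrist_torque': array([ 0.02310445,  0.0094671 , -0.03340528]), 'width': 0.09394974134414918}
```

View pics/top1.png

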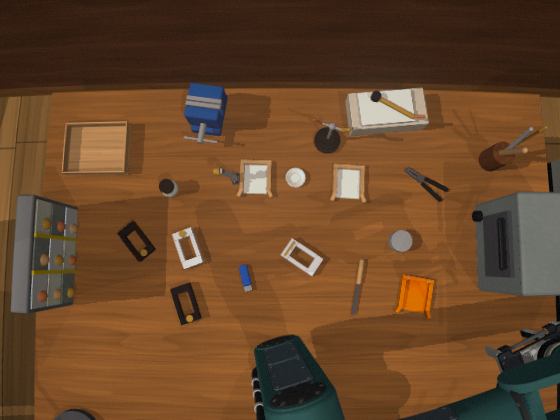

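View pics/side1.png

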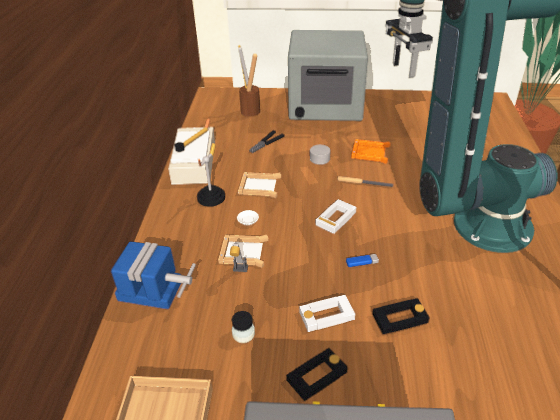

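The top view shows the passed frame at (187,248), the reject at (302,257), the arm nest at (257,178) with its arm on the left, and the plain nest at (349,183). The orange nest and the black frames are decoys.

```bash
cat > m.py <<'E'
from h import *
def frame(s,box,z=.02,thr=150):
    x0,y0,x1,y1=box; im=s['img'].astype(int); hsv=cv2.cvtColor(s['img'],cv2.COLOR_RGB2HSV)
    m=((hsv[...,2]>thr)&(hsv[...,1]<70)).astype(np.uint8); k=np.zeros_like(m);k[y0:y1,x0:x1]=m[y0:y1,x0:x1]
    c=max(cv2.findContours(k,cv2.RETR_EXTERNAL,cv2.CHAIN_APPROX_NONE)[0],key=cv2.contourArea)
    P=np.array([pt(s,u,v,z)[:2] for u,v in c[:,0]]); r=cv2.minAreaRect((P*1000).astype(np.float32))
    b=cv2.boxPoints(r); e=[b[1]-b[0],b[2]-b[1]]; L=max(e,key=np.linalg.norm); a=np.degrees(np.arctan2(L[1],L[0]))
    return np.round(r[0],1),np.round(r[1],1),round((a+90)%180-90,1)
E
python3 - <<'E'
from m import *
s=load('top')
print('pass',frame(s,(165,220,210,275))); print('rej',frame(s,(275,232,330,282)))
for n,b in(('np',(232,150,282,205)),('nr',(325,155,375,210))):
    x0,y0,x1,y1=b; h=cv2.cvtColor(s['img'],cv2.COLOR_RGB2HSV)[y0:y1,x0:x1]
    m=(h[...,2]>150).astype(np.uint8)
    c=max(cv2.findContours(m,cv2.RETR_EXTERNAL,cv2.CHAIN_APPROX_NONE)[0],key=cv2.contourArea)[:,0]+[x0,y0]
    P=np.array([pt(s,u,v,.014)[:2] for u,v in c]);r=cv2.minAreaRect((P*1000).astype(np.float32));print(n,r)
    print('white floor',frame(s,b,0))
    cr=cv2.resize(s['img'][y0-8:y1+8,x0-8:x1+8],None,fx=6,fy=6,interpolation=cv2.INTER_CUBIC)[...,::-1]
    globals()[n]=cr
c3=cv2.resize(s['img'][220:282,160:330],None,fx=4.5,fy=4.5,interpolation=cv2.INTER_CUBIC)[...,::-1]
W=c3.shape[1]; top=np.zeros((max(np.shape[0] if 0 else globals()['np'].shape[0],nr.shape[0]),W,3),np.uint8)
A=globals()['np'];top[:A.shape[0],:min(380,A.shape[1])]=A[:,:380];top[:nr.shape[0],385:385+min(380,nr.shape[1])]=nr[:,:380]
cv2.imwrite('pics/crop1.png',cv2.resize(np.vstack([top,c3]),(720,int(720*(top.shape[0]+c3.shape[0])/W))))
E
```

```text
pass (array([444.6, 323.5]), array([109.9,  60.7]), np.float32(21.1))
rej (array([419.6, -12.8]), array([109.5,  60.4]), np.float32(56.4))
np ((654.1489868164062, 124.16635131835938), (110.38748931884766, 93.39408111572266), 0.3868233859539032)
white floor (array([653.9, 125. ]), array([86.5, 69.6]), np.float32(0.1))Traceback (most recent call last):
  File "<stdin>", line 6, in <module>
AttributeError: 'numpy.ndarray' object has no attribute 'uint8'
```

```bash
python3 - <<'E'
from m import *
s=load('top'); out=[]
for n,b in(('pass',(232,150,282,205)),('rej',(325,155,375,210))):
    x0,y0,x1,y1=b
    h=cv2.cvtColor(s['img'],cv2.COLOR_RGB2HSV)[y0:y1,x0:x1]
    m=(h[...,2]>150).astype(np.uint8)
    c=max(cv2.findContours(m,cv2.RETR_EXTERNAL,cv2.CHAIN_APPROX_NONE)[0],key=cv2.contourArea)[:,0]+[x0,y0]
    P=np.array([pt(s,u,v,.014)[:2] for u,v in c]);print(n,cv2.minAreaRect((P*1000).astype(np.float32)))
    print('white floor',frame(s,b,0))
    out.append(cv2.resize(s['img'][145:213,x0-30:x1+8],(520,402) ,interpolation=cv2.INTER_CUBIC)[...,::-1])
cv2.imwrite('pics/crop1.png',cv2.resize(np.hstack(out),(800,309)))
E
```

```text
pass ((654.1489868164062, 124.16635131835938), (110.38748931884766, 93.39408111572266), 0.3868233859539032)
white floor (array([653.9, 125. ]), array([86.5, 69.6]), np.float32(0.1))
rej ((642.256591796875, -152.09075927734375), (104.65498352050781, 111.39385223388672), 88.34844207763672)
white floor (array([ 641.5, -155.6]), array([69.5, 89.2]), np.float32(-3.9))
```

View pics/crop1.png

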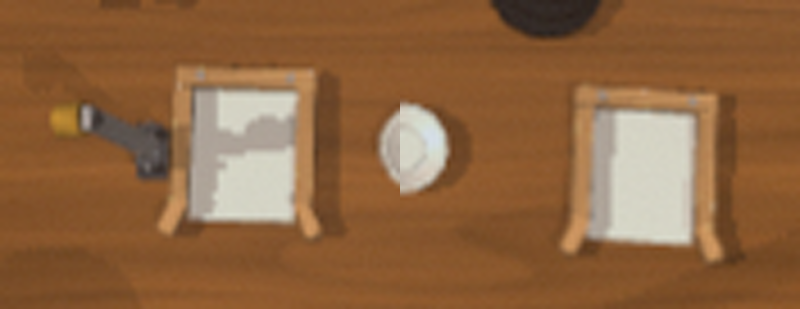

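```bash
cat >> h.py <<'E'
from scipy.spatial.transform import Rotation as Ro
def plan(wps):
    """wps: (x,y,z,jaw yaw deg of tool y or None); prints rows in tool axes from the present pose"""
    o=robot.get_obs();R=Ro.from_euler('xyz',o['ee_rot']).as_matrix();p=o['tool_pos']
    y0=np.degrees(np.arctan2(R[1,1],R[0,1]))
    print('t %.2f'%o['time'],'p',np.round(p,4),'jaw yaw %.1f'%y0,'x axis',np.round(R[:,0],3),'j6 %.2f'%o['joint_positions'][5],'w %.4f'%o['width'],'F',np.round(o['wrist_force'],1))
    for w in wps:
        d=R.T@(np.array(w[:3])-p)/.2
        dy=0 if w[3] is None else (w[3]-y0+90)%180-90   # world yaw + is tool-x turn - when tool points down
        print(w,'->',np.round(d,3).tolist(),round(-dy/60,3))
E
python3 - <<'E'
from m import *
s=load('top');h=cv2.cvtColor(s['img'],cv2.COLOR_RGB2HSV)
for n,b in(('pass',(236,155,280,200)),('rej',(328,160,372,203))):
    x0,y0,x1,y1=b; m=((h[...,1]<80)&(h[...,2]>90)).astype(np.uint8)
    k=np.zeros_like(m);k[y0:y1,x0:x1]=m[y0:y1,x0:x1]
    k=cv2.morphologyEx(k,cv2.MORPH_OPEN,np.ones((3,3)))
    c=max(cv2.findContours(k,cv2.RETR_EXTERNAL,cv2.CHAIN_APPROX_NONE)[0],key=cv2.contourArea)[:,0]
    P=np.array([pt(s,u,v,0)[:2]*1000 for u,v in c]);print(n,cv2.minAreaRect(P.astype(np.float32)))
    ys,xs=np.nonzero(k)
    for side in('L','R','B'):
        if side=='B': q=[(u,ys[xs==u].min()-.5) for u in range(xs.min()+4,xs.max()-3)]
        else:
            q=[((xs[ys==v].min()-.5) if side=='L' else xs[ys==v].max()+.5,v) for v in range(ys.min()+4,ys.max()-3)]
        Q=np.array([pt(s,u,v,0)[:2]*1000 for u,v in q],np.float32)
        l=cv2.fitLine(Q,cv2.DIST_HUBER,0,.01,.01).ravel();a=np.degrees(np.arctan2(l[1],l[0]))
        print(side,np.round(l[2:],1),round((a+90)%180-90,2))
for n,u,v in(('file',362,262),('lighter',246,265),('dish',295,178),('block',401,241),('jar',168,187),('3h',328,140)): print(n,np.round(pt(s,u,v,.01)[:2],3))
plan([(.4035,.3077,.17,21),(.4035,.3077,.003,21)])
E
```

```text
pass ((655.4581909179688, 127.5499267578125), (89.61590576171875, 69.70869445800781), 0.13090860843658447)
L [658.9 161.3] 0.91
R [658.4  91.5] 0.47
B [699.9 131.1] 85.64
rej ((641.2759399414062, -155.42344665527344), (67.17577362060547, 89.79339599609375), 89.1250991821289)
L [ 641.3 -120.3] -0.83
R [ 641.7 -190.3] -1.26
B [ 687.3 -150. ] -89.61
file [ 0.405 -0.191]
lighter [0.395 0.149]
dish [0.655 0.006]
block [ 0.467 -0.309]
jar [0.627 0.389]
3h [ 0.773 -0.095]
t 0.10 p [ 0.2078 -0.5086  0.1695] jaw yaw -67.8 x axis [-0.001  0.002 -1.   ] j6 -0.10 w 0.0939 F [-0.3 -0.  -0.6]
(0.4035, 0.3077, 0.17, 21) -> [0.005, -3.408, -2.449] -1.48
(0.4035, 0.3077, 0.003, 21) -> [0.84, -3.407, -2.449] -1.48
```

Emit:
step_arm(
  commands=[
    [[0,-0.85,-0.61,0],[0,-0.85,-0.61,0],[0,-0.85,-0.61,0],[0,-0.85,-0.61,0],[0,-0.85,-0.61,0],[0,-0.85,-0.61,0],[0,-0.85,-0.61,0],[0,-0.85,-0.61,0]],
  ],
  claw=75,
)

```text
time: 0.77
tool_pos: [0.2564, -0.3055, 0.1699]
ee_rot: [-1.32, 1.57, 2.21]
wrist_force: [0.8, -0.4, -0.1]
width: 0.0707
```

Emit:
step_arm(
  commands=[
    [[0,-0.85,-0.61,0],[0,-0.85,-0.61,0],[0,-0.85,-0.61,0],[0,-0.85,-0.61,0],[0,-0.85,-0.61,0],[0,-0.85,-0.61,0],[0,-0.85,-0.61,0],[0,-0.85,-0.61,0]],
  ],
)

```text
time: 1.43
tool_pos: [0.3053, -0.1031, 0.1699]
ee_rot: [-0.596, 1.569, 2.933]
wrist_force: [-0.2, -0.5, 0.3]
width: 0.0706
```

Emit:
step_arm(
  commands=[
    [[0,-0.85,-0.61,0],[0,-0.85,-0.61,0],[0,-0.85,-0.61,0],[0,-0.85,-0.61,0],[0,-0.85,-0.61,0],[0,-0.85,-0.61,0],[0,-0.85,-0.61,0],[0,-0.85,-0.61,0]],
  ],
)

```text
time: 2.1
tool_pos: [0.3546, 0.0984, 0.1695]
ee_rot: [-0.091, 1.568, -2.848]
wrist_force: [0.1, -0.3, 0.4]
width: 0.0701
```

Emit:
step_arm(
  commands=[
    [[0,-0.85,-0.61,0],[0,-0.85,-0.61,0],[0,-0.85,-0.61,0],[0,-0.85,-0.61,0],[0,-0.85,-0.61,0],[0,-0.85,-0.61,0],[0,-0.85,-0.61,0],[0,-0.85,-0.61,0]],
  ],
)

```text
time: 2.77
tool_pos: [0.4052, 0.2989, 0.1688]
ee_rot: [0.205, 1.567, -2.556]
wrist_force: [0.0, -0.2, 0.8]
width: 0.0707
```

Emit:
step_arm(
  commands=[
    [[0,0,0,-0.74],[0,0,0,-0.74],[0,0,0,-0.74],[0,0,0,-0.74],[0,0,0,-0.74],[0,0,0,-0.74],[0,0,0,-0.74],[0,0,0,-0.74]],
  ],
)

```text
time: 3.43
tool_pos: [0.4059, 0.2967, 0.1696]
ee_rot: [-0.402, 1.568, -2.395]
wrist_force: [-0.2, 0.2, 0.9]
width: 0.0705
```

Emit:
step_arm(
  commands=[
    [[0,0,0,-0.74],[0,0,0,-0.74],[0,0,0,-0.74],[0,0,0,-0.74],[0,0,0,-0.74],[0,0,0,-0.74],[0,0,0,-0.74],[0,0,0,-0.74]],
  ],
)

```text
time: 4.1
tool_pos: [0.4061, 0.2959, 0.1699]
ee_rot: [-1.071, 1.568, -2.294]
wrist_force: [-0.0, -0.3, -0.1]
width: 0.0701
```

```bash
python3 - <<'E'
from h import *
plan([(.4035,.3077,.06,21.1),(.4035,.3077,.004,21.1)])
E
```

```text
t 4.10 p [0.4061 0.2959 0.1699] jaw yaw 19.9 x axis [-0.002 -0.002 -1.   ] j6 0.17 w 0.0701 F [-0.  -0.3 -0.1]
(0.4035, 0.3077, 0.06, 21.1) -> [0.549, 0.009, -0.061] -0.019
(0.4035, 0.3077, 0.004, 21.1) -> [0.829, 0.01, -0.061] -0.019
```

Emit:
step_arm(
  commands=[
    [[0.55,0.009,-0.061,-0.02],[0.55,0.009,-0.061,-0.02],[0.55,0.009,-0.061,-0.02],[0.55,0.009,-0.061,-0.02],[0.7,0.009,-0.061,-0.02],[0.8,0.009,-0.061,-0.02],[0.83,0.009,-0.061,-0.02],[0.83,0.009,-0.061,-0.02],[0.83,0.009,-0.061,-0.02]],
  ],
)

```text
time: 4.85
tool_pos: [0.4046, 0.3081, 0.0058]
ee_rot: [0.211, 1.57, -0.992]
wrist_force: [-0.3, 0.1, -0.4]
width: 0.0704
```

Emit:
step_arm(
  commands=[
    [[0,0,0,0],[0,0,0,0],[0,0,0,0],[0,0,0,0],[0,0,0,0],[0,0,0,0],[0,0,0,0],[0,0,0,0]],
  ],
  claw=0,
)

```text
time: 5.52
tool_pos: [0.4045, 0.3081, 0.0057]
ee_rot: [0.005, 1.57, -1.198]
wrist_force: [-0.7, 0.4, 0.6]
width: 0.0208
```

```bash
python3 - <<'E'
from h import *
p=robot.get_obs()['tool_pos']; z=p[2]
plan([(.446,.2,z,21.1),(.453,.1255,z,.5)])
E
```

```text
t 5.52 p [0.4045 0.3081 0.0057] jaw yaw 21.1 x axis [ 0.    -0.001 -1.   ] j6 0.17 w 0.0208 F [-0.7  0.4  0.6]
(0.446, 0.2, np.float64(0.005700884378922619), 21.1) -> [0.001, -0.001, 0.579] -0.001
(0.453, 0.1255, np.float64(0.005700884378922619), 0.5) -> [0.001, -0.102, 0.939] 0.343
```

Emit:
step_arm(
  commands=[
    [[0.006,0,0.08,0],[0.006,0,0.16,0],[0.006,0,0.24,0.0],[0.006,0,0.32,0.03],[0.006,0,0.4,0.07],[0.006,-0.01,0.48,0.11],[0.006,-0.02,0.56,0.16],[0.006,-0.035,0.64,0.21],[0.006,-0.05,0.72,0.26],[0.006,-0.07,0.8,0.31],[0.006,-0.09,0.88,0.34],[0.006,-0.1,0.94,0.343]],
  ],
)

```text
time: 6.52
tool_pos: [0.4533, 0.1242, 0.0045]
ee_rot: [-0.029, 1.57, -1.593]
wrist_force: [-0.4, 0.4, 0.6]
width: 0.0006
```

```bash
python3 - <<'E'
from m import *
s=snap('top','top2.png'); cv2.imwrite('pics/top2c.png',cv2.resize(s['img'][130:300,150:350],None,fx=3,fy=3)[...,::-1])
p=robot.get_obs()['tool_pos']; z=p[2]
plan([(.53,.1255,z,.5),(.598,.1255,z,.5)])
E
```

```text
t 6.57 p [0.4538 0.1226 0.0046] jaw yaw 0.3 x axis [ 0.001 -0.003 -1.   ] j6 0.14 w 0.0002 F [ 0.9 -1.3 -0.3]
(0.53, 0.1255, np.float64(0.004601318202509037), 0.5) -> [0.0, 0.381, -0.012] -0.003
(0.598, 0.1255, np.float64(0.004601318202509037), 0.5) -> [0.0, 0.721, -0.01] -0.003
```

View pics/top2c.png

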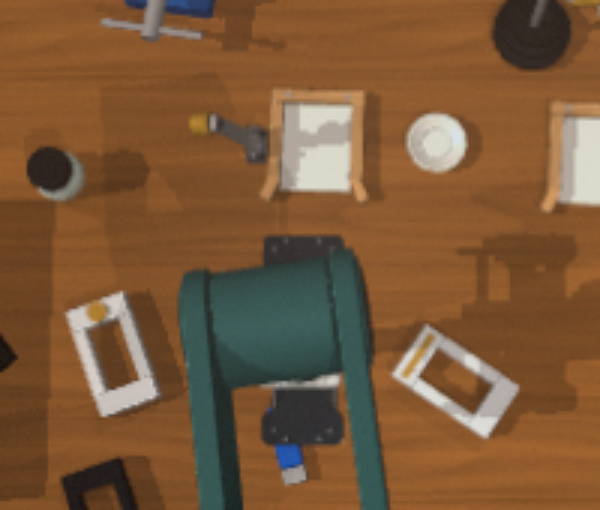

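The jaws closed on nothing (width 0) and the frame stayed behind at about crop (112,354), so I'll re-measure it.

```bash
python3 - <<'E'
from m import *
s=load('top'); print(frame(s,(165,220,212,275)),frame(s,(275,232,330,282)))
print([ (frame(s,(165,220,212,275),z)) for z in (0,)])
for X in [(.4035,.3077,.02),(.4446,.3235,.02)]: print(proj(s,X))
print('lighter',[np.round(pt(s,*q,.01)[:2],3) for q in((246,278),(249,290))])
d=load('side'); c=d['img'][285:345,285:370]; cv2.imwrite('pics/s1c.png',cv2.resize(c,None,fx=6,fy=6)[...,::-1])
for X in [(.4446,.3235,.02),(.4035,.3077,.02)]: print(proj(d,X))
b=np.array([[55,30],[55,-30],[-55,-30],[-55,30]])/1000; a=np.radians(21.1)
for q in b: print(np.round(proj(d,(.4446+q[0]*np.cos(a)-q[1]*np.sin(a),.3235+q[0]*np.sin(a)+q[1]*np.cos(a),.02))))
E
```

```text
(array([444.4, 324.1]), array([109.8,  59.5]), np.float32(21.0)) (array([420.1, -12.8]), array([110.5,  61.3]), np.float32(56.6))
[(array([445.1, 328.9]), array([111.7,  60.6]), np.float32(21.0))]
[191.75084389 261.62391816]
[186.77744092 247.52583456]
lighter [array([0.357, 0.149]), array([0.322, 0.14 ])]
[327.17796178 308.57099366]
[345.678112   303.64183218]
[308. 325.]
[299. 305.]
[345. 293.]
[356. 312.]
```

View pics/s1c.png

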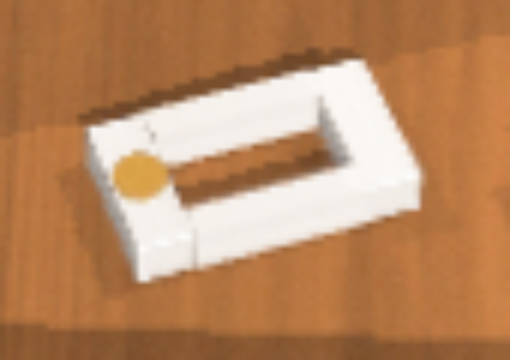

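```bash
python3 - <<'E'
from h import *
s=snap('side','side2.png'); p=robot.get_obs()['tool_pos']; print(p,proj(s,p)); u,v=map(int,proj(s,p))
im=s['img'].copy(); cv2.circle(im,(u,v),2,(255,0,0),-1)
cv2.imwrite('pics/side2c.png',cv2.resize(im[v-150:v+60,u-110:u+90],None,fx=2.8,fy=2.8)[...,::-1])
E
```

```text
[0.45360008 0.12409972 0.00462076] [323.33926218 250.95456899]
```

View pics/side2c.png

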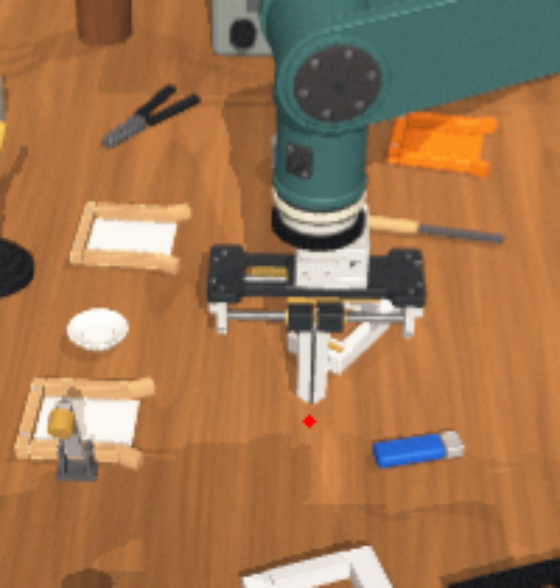

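The side view puts the real fingertips about 20 mm above the reported TCP, so the jaws passed over the frame. I'll find the bench by a gentle touch here.

Emit:
step_arm(
  commands=[
    [[0.02,0,0,0],[0.04,0,0,0],[0.05,0,0,0],[0.05,0,0,0]],
  ],
)

```text
time: 6.95
tool_pos: [0.4526, 0.1246, -0.0064]
ee_rot: [-0.915, 1.569, -2.479]
wrist_force: [0.4, -0.6, 0.2]
width: 0.0009
```

Emit:
step_arm(
  commands=[
    [[0.01,0,0,0],[0.015,0,0,0],[0.015,0,0,0]],
  ],
)

```text
time: 7.2
tool_pos: [0.4523, 0.1249, -0.0098]
ee_rot: [-1.068, 1.568, -2.631]
wrist_force: [-0.1, -0.6, 0.4]
width: 0.0
```

Emit:
step_arm(
  commands=[
    [[0.01,0,0,0],[0.015,0,0,0],[0.015,0,0,0]],
  ],
)

```text
time: 7.45
tool_pos: [0.452, 0.1249, -0.0131]
ee_rot: [-1.107, 1.568, -2.67]
wrist_force: [0.0, -1.0, -1.0]
width: 0.0005
```

Emit:
step_arm(
  commands=[
    [[0.01,0,0,0],[0.015,0,0,0],[0.015,0,0,0]],
  ],
)

```text
time: 7.7
tool_pos: [0.4518, 0.1248, -0.0164]
ee_rot: [-1.157, 1.567, -2.721]
wrist_force: [1.4, -0.6, -0.1]
width: 0.0007
```

Emit:
step_arm(
  commands=[
    [[0.005,0,0,0],[0.01,0,0,0],[0.01,0,0,0]],
  ],
)

```text
time: 7.95
tool_pos: [0.4516, 0.1247, -0.0187]
ee_rot: [-1.186, 1.566, -2.749]
wrist_force: [0.8, 0.4, 0.4]
width: 0.0006
```

Emit:
step_arm(
  commands=[
    [[0.005,0,0,0],[0.01,0,0,0],[0.01,0,0,0]],
  ],
)

```text
time: 8.2
tool_pos: [0.4514, 0.1247, -0.0209]
ee_rot: [-1.205, 1.566, -2.769]
wrist_force: [-0.1, 0.1, -1.5]
width: 0.0008
```

Emit:
step_arm(
  commands=[
    [[0.005,0,0,0],[0.01,0,0,0],[0.01,0,0,0]],
  ],
)

```text
time: 8.45
tool_pos: [0.4511, 0.1247, -0.0232]
ee_rot: [-1.23, 1.566, -2.794]
wrist_force: [-0.2, -0.3, -1.0]
width: 0.0006
```

Emit:
step_arm(
  commands=[
    [[0.005,0,0,0],[0.01,0,0,0],[0.01,0,0,0]],
  ],
)

```text
time: 8.7
tool_pos: [0.4509, 0.1246, -0.0255]
ee_rot: [-1.241, 1.565, -2.805]
wrist_force: [-0.4, -0.0, -0.6]
width: 0.0008
```

```bash
python3 - <<'E'
from h import *
s=snap('side','side3.png'); o=robot.get_obs();p=o['tool_pos']; print(p,proj(s,p),o['joint_positions'],o['wrist_force'],o['joint_torque']); u,v=map(int,proj(s,p))
im=s['img'].copy(); cv2.circle(im,(u,v),1,(255,0,0),-1); print(u-50,v-60)
cv2.imwrite('pics/side3c.png',cv2.resize(im[v-60:v+20,u-50:u+50],None,fx=6,fy=6)[...,::-1])
E
```

```text
[ 0.45101407  0.12463604 -0.02536186] [324.01367364 259.65188585] [ 1.49254982e-01  3.87228896e-02  1.82581396e+00 -1.12572025e-03
  1.28246442e+00  1.42080129e-01] [-0.21598033 -0.75334357  0.0110768 ] [-2.21963011e-03 -2.83912951e+01 -2.67321056e+01  6.80713286e-02
  2.17221910e-02 -3.76210537e-04]
274 199
```

View pics/side3c.png

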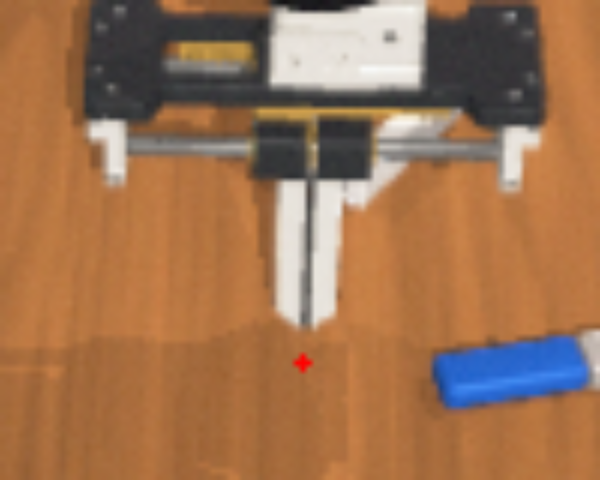

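Emit:
step_arm(
  commands=[
    [[0.005,0,0,0],[0.01,0,0,0],[0.01,0,0,0]],
  ],
)

```text
time: 9.0
tool_pos: [0.4508, 0.1246, -0.0276]
ee_rot: [-1.26, 1.565, -2.823]
wrist_force: [-0.1, 0.5, -0.5]
width: 0.0007
```

Emit:
step_arm(
  commands=[
    [[0.005,0,0,0],[0.01,0,0,0],[0.01,0,0,0]],
  ],
)

```text
time: 9.25
tool_pos: [0.4506, 0.1246, -0.0299]
ee_rot: [-1.26, 1.564, -2.823]
wrist_force: [-0.1, -0.1, 0.1]
width: 0.0003
```

Emit:
step_arm(
  commands=[
    [[0.005,0,0,0],[0.01,0,0,0],[0.01,0,0,0]],
  ],
)

```text
time: 9.5
tool_pos: [0.4503, 0.1245, -0.0322]
ee_rot: [-1.275, 1.564, -2.839]
wrist_force: [-1.0, 0.6, 0.5]
width: 0.0005
```

Emit:
step_arm(
  commands=[
    [[0.005,0,0,0],[0.01,0,0,0],[0.01,0,0,0]],
  ],
)

```text
time: 9.75
tool_pos: [0.4501, 0.1245, -0.0344]
ee_rot: [-1.286, 1.563, -2.849]
wrist_force: [0.5, -0.4, -0.8]
width: 0.0003
```

Emit:
step_arm(
  commands=[
    [[0.005,0,0,0],[0.01,0,0,0],[0.01,0,0,0]],
  ],
)

```text
time: 10.0
tool_pos: [0.4503, 0.1245, -0.0347]
ee_rot: [-1.273, 1.564, -2.837]
wrist_force: [-3.8, -1.0, 9.6]
width: 0.0004
```

Emit:
step_arm(
  commands=[
    [[0.005,0,0,0],[0.01,0,0,0],[0.01,0,0,0]],
  ],
)

```text
time: 10.25
tool_pos: [0.4503, 0.1245, -0.0347]
ee_rot: [-1.259, 1.563, -2.822]
wrist_force: [-5.2, -0.8, 11.5]
width: 0.0004
```

```bash
python3 - <<'E'
from h import *
s=snap('side','side4.png'); o=robot.get_obs();p=o['tool_pos']; print(p,proj(s,p),o['wrist_force']); u,v=map(int,proj(s,p))
# tip: lowest whitish pixel column near u
h=cv2.cvtColor(s['img'],cv2.COLOR_RGB2HSV)
for n in('side2','side3','side4'):
    i=cv2.imread(f'pics/{n}.png');g=cv2.cvtColor(i,cv2.COLOR_BGR2HSV)
    print(n,[(c,int(max(r for r in range(215,270) if g[r,c,1]<60))) for c in range(318,332)])
E
```

```text
[ 0.45035459  0.12453257 -0.03469414] [324.16286306 262.23196107] [-4.98212146 -1.70613169 11.91673379]
side2 [(318, 225), (319, 240), (320, 241), (321, 242), (322, 242), (323, 243), (324, 243), (325, 243), (326, 242), (327, 241), (328, 241), (329, 237), (330, 231), (331, 232)]
side3 [(318, 228), (319, 228), (320, 250), (321, 251), (322, 252), (323, 252), (324, 252), (325, 252), (326, 252), (327, 251), (328, 251), (329, 250), (330, 239), (331, 232)]
side4 [(318, 231), (319, 230), (320, 253), (321, 254), (322, 254), (323, 255), (324, 255), (325, 254), (326, 255), (327, 254), (328, 253), (329, 253), (330, 243), (331, 232)]
```

```bash
python3 - <<'E'
from h import *
s=load('side')
for v in(255,256): print(pt(s,324.3,v,0))
print(proj(s,(.4503,.1245,0)),proj(s,(.4503,.1325,0)))
t=load('top')
plan([(.4035,.3077,.08,21)])
E
```

```text
[ 4.51020698e-01  1.33790584e-01 -1.11022302e-16]
[4.51008807e-01 1.37368123e-01 1.11022302e-16]
[324.59915398 252.43025376] [324.589977   254.64815467]
t 10.30 p [ 0.4504  0.1245 -0.0347] jaw yaw 0.4 x axis [-0.007 -0.002 -1.   ] j6 0.14 w 0.0003 F [-5.  -1.7 11.9]
(0.4035, 0.3077, 0.08, 21) -> [-0.574, -0.231, -0.916] -0.343
```

Emit:
step_arm(
  commands=[
    [[-0.2,0,0,0],[-0.4,0,0,0],[-0.5,-0.05,-0.2,0],[-0.55,-0.1,-0.4,0],[-0.57,-0.15,-0.6,0],[-0.57,-0.2,-0.8,0],[-0.574,-0.231,-0.916,-0.1],[-0.574,-0.231,-0.916,-0.2],[-0.574,-0.231,-0.916,-0.3],[-0.574,-0.231,-0.916,-0.343],[-0.574,-0.231,-0.916,-0.343]],
  ],
  claw=75,
)

```text
time: 11.22
tool_pos: [0.4033, 0.308, 0.0797]
ee_rot: [-1.612, 1.563, -2.815]
wrist_force: [-0.1, -0.1, 0.7]
width: 0.0694
```

```bash
python3 - <<'E'
from h import *
plan([(.4035,.3077,-.01,21.1),(.4035,.3077,-.03,21.1)])
E
```

```text
t 11.22 p [0.4033 0.308  0.0797] jaw yaw 21.1 x axis [-0.007 -0.002 -1.   ] j6 0.17 w 0.0694 F [-0.1 -0.1  0.7]
(0.4035, 0.3077, -0.01, 21.1) -> [0.448, 0.004, 0.002] 0.0
(0.4035, 0.3077, -0.03, 21.1) -> [0.548, 0.005, 0.002] 0.0
```

Emit:
step_arm(
  commands=[
    [[0.15,0.0,0,0],[0.3,0,0,0],[0.4,0.003,0,0],[0.45,0.003,0,0],[0.48,0.004,0,0],[0.51,0.005,0,0],[0.53,0.005,0,0],[0.54,0.005,0,0],[0.54,0.005,0,0]],
  ],
)

```text
time: 11.97
tool_pos: [0.4039, 0.3083, -0.0278]
ee_rot: [-1.646, 1.564, -2.849]
wrist_force: [0.3, -0.4, 0.1]
width: 0.0707
```

Emit:
step_arm(
  commands=[
    [[0,0,0,0],[0,0,0,0],[0,0,0,0],[0,0,0,0],[0,0,0,0],[0,0,0,0],[0,0,0,0],[0,0,0,0],[0,0,0,0],[0,0,0,0],[0,0,0,0],[0,0,0,0]],
  ],
  claw=0,
)

```text
time: 12.97
tool_pos: [0.404, 0.3083, -0.0278]
ee_rot: [-1.639, 1.564, -2.842]
wrist_force: [0.5, 0.3, -1.1]
width: 0.0214
```

```bash
python3 - <<'E'
from h import *
p=robot.get_obs()['tool_pos']; z=p[2]
plan([(.446,.2,z,21.1),(.453,.1255,z,.5)])
E
```

```text
t 12.97 p [ 0.404   0.3083 -0.0278] jaw yaw 21.1 x axis [-0.006 -0.002 -1.   ] j6 0.17 w 0.0214 F [ 0.5  0.3 -1.1]
(0.446, 0.2, np.float64(-0.02784238071263119), 21.1) -> [-0.0, 0.001, 0.581] -0.0
(0.453, 0.1255, np.float64(-0.02784238071263119), 0.5) -> [0.0, -0.1, 0.941] 0.343
```

Gripped (21.4 mm). Now I'll slide it to in front of the mouth.

Emit:
step_arm(
  commands=[
    [[0.004,0,0.08,0],[0.004,0,0.16,0],[0.004,0,0.24,0.0],[0.004,0,0.32,0.03],[0.004,0,0.4,0.07],[0.004,-0.01,0.48,0.11],[0.004,-0.02,0.56,0.16],[0.004,-0.035,0.64,0.21],[0.004,-0.05,0.72,0.26],[0.004,-0.07,0.8,0.31],[0.004,-0.09,0.88,0.34],[0.004,-0.1,0.941,0.343]],
  ],
)

```text
time: 13.97
tool_pos: [0.4534, 0.1258, -0.0278]
ee_rot: [-1.665, 1.565, 3.055]
wrist_force: [-0.4, 3.8, 2.6]
width: 0.0218
```

Emit:
step_arm(
  commands=[
    [[0,0,0,0],[0,0,0,0]],
  ],
)

```text
time: 14.13
tool_pos: [0.4535, 0.1249, -0.0279]
ee_rot: [-1.476, 1.565, -3.04]
wrist_force: [0.9, -2.2, 0.4]
width: 0.0221
```

```bash
python3 - <<'E'
from h import *
s=snap('top','top3.png'); cv2.imwrite('pics/top3c.png',cv2.resize(s['img'][150:270,200:320],None,fx=4,fy=4)[...,::-1])
p=robot.get_obs()['tool_pos']; z=p[2]
plan([(.56,.1255,z,.5),(.59,.1255,z,.5),(.598,.1255,z,.5)])
E
```

```text
t 14.18 p [ 0.4535  0.1253 -0.0279] jaw yaw 0.4 x axis [-0.005 -0.001 -1.   ] j6 0.14 w 0.0217 F [ 0.7 -2.2  1. ]
(0.56, 0.1255, np.float64(-0.0278557787020225), 0.5) -> [-0.003, 0.533, 0.003] -0.001
(0.59, 0.1255, np.float64(-0.0278557787020225), 0.5) -> [-0.004, 0.683, 0.004] -0.001
(0.598, 0.1255, np.float64(-0.0278557787020225), 0.5) -> [-0.004, 0.723, 0.004] -0.001
```

View pics/top3c.png

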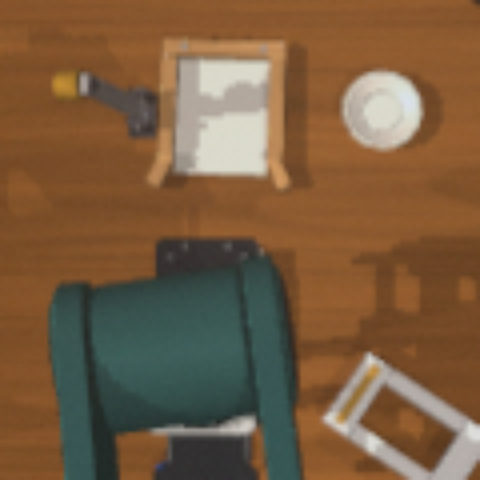

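Emit:
step_arm(
  commands=[
    [[0,0.06,0.002,0],[0,0.12,0.002,0],[0,0.18,0.002,0],[0,0.24,0.002,0],[0,0.3,0.002,0],[0,0.36,0.002,0],[0,0.42,0.003,0],[0,0.48,0.003,0],[0,0.53,0.003,0],[0,0.58,0.003,0],[0,0.62,0.003,0],[0,0.65,0.003,0]],
  ],
)

```text
time: 15.18
tool_pos: [0.5816, 0.1271, -0.0279]
ee_rot: [-1.58, 1.561, 3.141]
wrist_force: [-7.9, 0.0, 9.0]
width: 0.0218
```

Emit:
step_arm(
  commands=[
    [[0,0.02,0,0],[0,0.04,0,0],[0,0.04,0,0]],
  ],
)

```text
time: 15.43
tool_pos: [0.5895, 0.1284, -0.0278]
ee_rot: [-1.66, 1.56, 3.063]
wrist_force: [-2.1, 0.5, 2.6]
width: 0.0217
```

Emit:
step_arm(
  commands=[
    [[0,0.01,0,0],[0,0.015,0,0],[0,0.015,0,0]],
  ],
)

```text
time: 15.68
tool_pos: [0.5921, 0.129, -0.0278]
ee_rot: [-1.699, 1.559, 3.023]
wrist_force: [-5.3, 0.7, 4.3]
width: 0.022
```

Emit:
step_arm(
  commands=[
    [[0,0.01,0.01,0],[0,0.015,0.013,0],[0,0.015,0.013,0]],
  ],
)

```text
time: 15.93
tool_pos: [0.5954, 0.127, -0.0279]
ee_rot: [-1.813, 1.56, 2.91]
wrist_force: [-2.8, 2.9, 2.5]
width: 0.0216
```

Emit:
step_arm(
  commands=[
    [[0,0.01,0,0],[0,0.015,0,0],[0,0.015,0,0]],
  ],
)

```text
time: 16.18
tool_pos: [0.5984, 0.1269, -0.0278]
ee_rot: [-1.782, 1.559, 2.941]
wrist_force: [-4.5, 0.9, 3.8]
width: 0.0216
```

```bash
python3 - <<'E'
from h import *
p=robot.get_obs()['tool_pos']; z=p[2]
plan([(p[0]+.003,.1255,z,.5)])
E
```

```text
t 16.18 p [ 0.5984  0.1269 -0.0278] jaw yaw 0.6 x axis [-0.011  0.002 -1.   ] j6 0.10 w 0.0216 F [-4.5  0.9  3.8]
(np.float64(0.6014104039176849), 0.1255, np.float64(-0.027831013771919613), 0.5) -> [-0.0, 0.015, 0.007] 0.002
```

Emit:
step_arm(
  commands=[
    [[0,0.01,0,0],[0,0.015,0,0],[0,0.015,0,0]],
  ],
)

```text
time: 16.43
tool_pos: [0.5991, 0.1269, -0.0279]
ee_rot: [-1.705, 1.554, 3.017]
wrist_force: [-9.6, 0.0, 7.5]
width: 0.0213
```

Emit:
step_arm(
  commands=[
    [[0,0.01,0,0],[0,0.015,0,0],[0,0.015,0,0]],
  ],
)

```text
time: 16.68
tool_pos: [0.5989, 0.1268, -0.0279]
ee_rot: [-1.652, 1.547, 3.07]
wrist_force: [-12.7, 0.6, 9.5]
width: 0.0219
```

Emit:
step_arm(
  commands=[
    [[0,0.01,0,0],[0,0.015,0,0],[0,0.015,0,0]],
  ],
)

```text
time: 16.93
tool_pos: [0.5986, 0.1268, -0.028]
ee_rot: [-1.628, 1.54, 3.094]
wrist_force: [-11.6, 0.9, 9.4]
width: 0.0217
```

The force rises at x=0.599, where the backstop was expected, so the frame is home. I'll release, go up, and look.

Emit:
step_arm(
  commands=[
    [[0,0,0,0],[0,0,0,0],[0,0,0,0],[0,0,0,0],[0,0,0,0],[0,0,0,0]],
  ],
  claw=60,
)

```text
time: 17.43
tool_pos: [0.5989, 0.1267, -0.0282]
ee_rot: [-1.624, 1.541, 3.099]
wrist_force: [-0.4, -0.5, -0.2]
width: 0.0553
```

```bash
python3 - <<'E'
from h import *
plan([(.595,.127,.1,.5),(.42,.06,.1,.5)])
E
```

```text
t 17.43 p [ 0.5989  0.1267 -0.0282] jaw yaw 0.6 x axis [-0.03   0.001 -1.   ] j6 0.10 w 0.0553 F [-0.4 -0.5 -0.2]
(0.595, 0.127, 0.1, 0.5) -> [-0.64, -0.039, -0.003] 0.001
(0.42, 0.06, 0.1, 0.5) -> [-0.614, -0.917, 0.323] 0.001
```

Emit:
step_arm(
  commands=[
    [[-0.15,-0.01,0,0],[-0.3,-0.02,0,0],[-0.45,-0.02,0,0],[-0.45,0.1,0,0],[-0.44,0.25,0,0],[-0.44,0.4,0,0],[-0.44,0.55,0,0],[-0.44,0.68,0,0],[-0.44,0.68,0,0],[-0.44,0.68,0,0]],
  ],
  claw=0,
)

```text
time: 18.27
tool_pos: [0.7377, 0.1276, 0.0534]
ee_rot: [-1.612, 1.538, 3.11]
wrist_force: [-0.9, 0.5, -1.1]
width: 0.0005
```

```bash
python3 - <<'E'
from h import *
plan([(.738,.127,-.026,.5)])
s=snap('top','t4.png')
E
```

```text
t 18.27 p [0.7377 0.1276 0.0534] jaw yaw 0.5 x axis [-0.033  0.001 -0.999] j6 0.08 w 0.0005 F [-0.9  0.5 -1.1]
(0.738, 0.127, -0.026, 0.5) -> [0.397, 0.015, 0.003] 0.001
```

Emit:
step_arm(
  commands=[
    [[0.1,0.015,0,0],[0.2,0.015,0,0],[0.3,0.015,0,0],[0.37,0.015,0,0],[0.4,0.015,0,0],[0.4,0.015,0,0]],
  ],
)

```text
time: 18.82
tool_pos: [0.7355, 0.1279, -0.0271]
ee_rot: [-1.604, 1.535, 3.119]
wrist_force: [-0.7, 0.1, 0.4]
width: 0.0007
```

Emit:
step_arm(
  commands=[
    [[0,-0.02,0,0],[0,-0.04,0,0],[0,-0.06,0,0],[0,-0.06,0,0]],
  ],
)

```text
time: 19.15
tool_pos: [0.7235, 0.128, -0.0249]
ee_rot: [-1.614, 1.537, 3.109]
wrist_force: [-0.1, -0.0, -0.2]
width: 0.0005
```

Emit:
step_arm(
  commands=[
    [[0,-0.015,0,0],[0,-0.02,0,0],[0,-0.02,0,0]],
  ],
)

```text
time: 19.4
tool_pos: [0.7197, 0.1281, -0.0241]
ee_rot: [-1.618, 1.538, 3.104]
wrist_force: [0.1, 0.8, -0.5]
width: 0.0005
```

Emit:
step_arm(
  commands=[
    [[0,-0.015,0,0],[0,-0.02,0,0],[0,-0.02,0,0]],
  ],
)

```text
time: 19.65
tool_pos: [0.7161, 0.128, -0.0236]
ee_rot: [-1.62, 1.539, 3.103]
wrist_force: [0.8, -0.4, 0.6]
width: 0.0005
```

Emit:
step_arm(
  commands=[
    [[0.02,0,0,0],[0.025,-0.015,0,0],[0.025,-0.03,0,0],[0.025,-0.03,0,0]],
  ],
)

```text
time: 19.98
tool_pos: [0.7173, 0.128, -0.0247]
ee_rot: [-1.737, 1.557, 2.985]
wrist_force: [10.4, 1.3, 2.9]
width: 0.0005
```

Emit:
step_arm(
  commands=[
    [[0,-0.015,0,0],[0,-0.02,0,0],[0,-0.02,0,0]],
  ],
)

```text
time: 20.23
tool_pos: [0.7162, 0.1279, -0.0231]
ee_rot: [-1.914, 1.563, 2.807]
wrist_force: [6.3, -0.4, 2.1]
width: 0.0006
```

Emit:
step_arm(
  commands=[
    [[0,-0.015,0,0],[0,-0.02,0,0],[0,-0.02,0,0]],
  ],
)

```text
time: 20.48
tool_pos: [0.7151, 0.1278, -0.0217]
ee_rot: [3.121, 1.568, 1.559]
wrist_force: [6.7, 0.6, 1.4]
width: 0.0004
```

Emit:
step_arm(
  commands=[
    [[0,0.02,0,0],[-0.15,0.03,0,0],[-0.3,0.03,0,0],[-0.45,0.02,0,0],[-0.5,0,0,0],[-0.5,0,0,0]],
  ],
)

```text
time: 20.98
tool_pos: [0.7162, 0.1279, 0.0824]
ee_rot: [2.133, 1.564, 0.572]
wrist_force: [0.2, 0.7, 0.6]
width: 0.0002
```

```bash
python3 - <<'E'
from m import *
plan([(.555,.04,.08,56.5),(.3955,-.0495,.08,56.5)])
E
```

```text
t 20.98 p [0.7162 0.1279 0.0824] jaw yaw 0.5 x axis [ 0.005  0.003 -1.   ] j6 0.09 w 0.0002 F [0.2 0.7 0.6]
(0.555, 0.04, 0.08, 56.5) -> [0.006, -0.81, 0.432] -0.933
(0.3955, -0.0495, 0.08, 56.5) -> [0.0, -1.612, 0.872] -0.933
```

Emit:
step_arm(
  commands=[
    [[0,-0.15,0.08,0],[0,-0.3,0.16,0],[0,-0.45,0.24,0],[0,-0.6,0.32,0],[0,-0.8,0.43,0],[0,-0.8,0.43,0],[0,-0.8,0.43,0]],
  ],
)

```text
time: 21.57
tool_pos: [0.5529, 0.0397, 0.0779]
ee_rot: [-2.813, 1.567, 1.908]
wrist_force: [1.1, 0.8, 0.5]
width: 0.0006
```

Emit:
step_arm(
  commands=[
    [[0,-0.15,0.08,-0.1],[0,-0.3,0.16,-0.2],[0,-0.45,0.24,-0.3],[0,-0.6,0.32,-0.4],[0,-0.8,0.43,-0.5],[0,-0.81,0.44,-0.6],[0,-0.81,0.44,-0.7],[0,-0.81,0.44,-0.8],[0,-0.81,0.44,-0.9],[0,-0.81,0.44,-0.933],[0,-0.81,0.44,-0.933]],
  ],
  claw=75,
)

```text
time: 22.48
tool_pos: [0.3926, -0.0493, 0.0774]
ee_rot: [2.55, 1.566, 1.965]
wrist_force: [-0.7, 0.2, 0.2]
width: 0.0693
```

```bash
python3 - <<'E'
from m import *
print(frame(load('top'),(275,232,330,282)))
s=snap('top','top5.png'); cv2.imwrite('pics/top5c.png',cv2.resize(s['img'][140:215,200:300],None,fx=5,fy=5,interpolation=cv2.INTER_CUBIC)[...,::-1])
plan([(.3955,-.0495,-.0295,56.5)])
E
```

```text
(array([420.1, -12.7]), array([110.4,  61.4]), np.float32(56.4))
t 22.53 p [ 0.3925 -0.0493  0.0774] jaw yaw 56.4 x axis [-0.002  0.004 -1.   ] j6 -1.26 w 0.0705 F [ 0.1  0.4 -0.1]
(0.3955, -0.0495, -0.0295, 56.5) -> [0.534, 0.006, 0.015] -0.001
```

View pics/top5c.png

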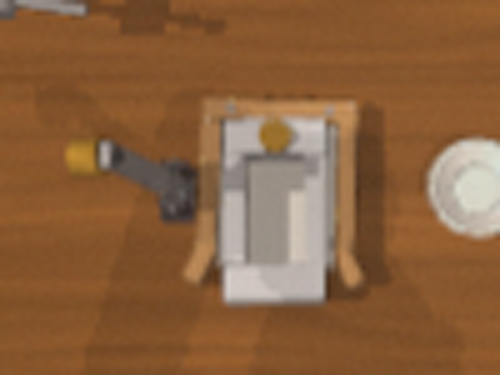

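The passed frame sits in its nest against the backstop. On to the reject.

Emit:
step_arm(
  commands=[
    [[0.1,0.006,0.015,0],[0.25,0.006,0.015,0],[0.38,0.006,0.015,0],[0.45,0.006,0.015,0],[0.49,0.006,0.015,0],[0.51,0.006,0.015,0],[0.525,0.006,0.015,0],[0.525,0.006,0.015,0]],
  ],
)

```text
time: 23.2
tool_pos: [0.3961, -0.0496, -0.0273]
ee_rot: [2.451, 1.566, 1.865]
wrist_force: [0.1, 0.1, -0.1]
width: 0.071
```

Emit:
step_arm(
  commands=[
    [[0,0,0,0],[0,0,0,0],[0,0,0,0],[0,0,0,0],[0,0,0,0],[0,0,0,0],[0,0,0,0],[0,0,0,0],[0,0,0,0],[0,0,0,0],[0,0,0,0],[0,0,0,0]],
  ],
  claw=0,
)

```text
time: 24.2
tool_pos: [0.3962, -0.0494, -0.0273]
ee_rot: [2.378, 1.566, 1.792]
wrist_force: [0.0, 1.3, 0.0]
width: 0.0218
```

```bash
python3 - <<'E'
from h import *
z=robot.get_obs()['tool_pos'][2]
plan([(.44,-.08,z,20),(.455,-.11,z,10),(.458,-.152,z,-1)])
E
```

```text
t 24.20 p [ 0.3962 -0.0494 -0.0273] jaw yaw 56.4 x axis [-0.001  0.004 -1.   ] j6 -1.26 w 0.0218 F [0.  1.3 0. ]
(0.44, -0.08, np.float64(-0.027260895627114992), 20) -> [-0.001, -0.006, 0.267] 0.607
(0.455, -0.11, np.float64(-0.027260895627114992), 10) -> [-0.002, -0.09, 0.412] 0.773
(0.458, -0.152, np.float64(-0.027260895627114992), -1) -> [-0.003, -0.256, 0.541] 0.957
```

Emit:
step_arm(
  commands=[
    [[0.001,0,0.04,0.08],[0.001,0,0.08,0.17],[0.001,0,0.13,0.26],[0.001,0,0.17,0.35],[0.001,0,0.21,0.44],[0.001,0,0.25,0.53],[0.001,-0.01,0.28,0.61],[0.001,-0.05,0.34,0.69],[0.001,-0.09,0.4,0.77],[0.001,-0.15,0.46,0.85],[0.001,-0.2,0.5,0.92],[0.001,-0.256,0.541,0.957]],
  ],
)

```text
time: 25.2
tool_pos: [0.4589, -0.151, -0.0272]
ee_rot: [3.121, 1.563, 1.531]
wrist_force: [0.1, 5.5, 6.1]
width: 0.0223
```

Emit:
step_arm(
  commands=[
    [[0,0,0,0],[0,0,0,0]],
  ],
)

```text
time: 25.37
tool_pos: [0.4591, -0.152, -0.0272]
ee_rot: [3.055, 1.565, 1.464]
wrist_force: [0.1, -2.4, -0.1]
width: 0.0219
```

```bash
python3 - <<'E'
from h import *
z=robot.get_obs()['tool_pos'][2]
plan([(.458,-.152,z,-1),(.578,-.1542,z,-1)])
E
```

```text
t 25.37 p [ 0.4591 -0.152  -0.0272] jaw yaw -1.2 x axis [ 0.001  0.006 -1.   ] j6 -0.42 w 0.0219 F [ 0.1 -2.4 -0.1]
(0.458, -0.152, np.float64(-0.027227411351782152), -1) -> [-0.0, -0.006, -0.0] -0.003
(0.578, -0.1542, np.float64(-0.027227411351782152), -1) -> [0.0, 0.595, -0.001] -0.003
```

Emit:
step_arm(
  commands=[
    [[0,0.05,0,0],[0,0.1,0,0],[0,0.16,0,0],[0,0.22,0,0],[0,0.28,0,0],[0,0.34,0,0],[0,0.4,0,0],[0,0.45,0,0],[0,0.5,0,0],[0,0.54,0,0],[0,0.57,0,0],[0,0.57,0,0]],
  ],
)

```text
time: 26.37
tool_pos: [0.5742, -0.1538, -0.0272]
ee_rot: [2.927, 1.564, 1.337]
wrist_force: [-1.4, 0.6, 1.9]
width: 0.0216
```

Emit:
step_arm(
  commands=[
    [[0,0.015,0,0],[0,0.03,0,0],[0,0.03,0,0]],
  ],
)

```text
time: 26.62
tool_pos: [0.5799, -0.1538, -0.0272]
ee_rot: [3.067, 1.564, 1.477]
wrist_force: [-3.2, 0.5, 3.6]
width: 0.0215
```

Emit:
step_arm(
  commands=[
    [[0,0.01,0,0],[0,0.015,0,0],[0,0.015,0,0]],
  ],
)

```text
time: 26.87
tool_pos: [0.5823, -0.1538, -0.0272]
ee_rot: [-3.032, 1.564, 1.662]
wrist_force: [-5.0, 0.6, 3.9]
width: 0.0215
```

Emit:
step_arm(
  commands=[
    [[0,0.01,0,0],[0,0.015,0,0],[0,0.015,0,0]],
  ],
)

```text
time: 27.12
tool_pos: [0.585, -0.1538, -0.0273]
ee_rot: [-2.961, 1.564, 1.733]
wrist_force: [-5.4, -0.3, 4.4]
width: 0.0217
```

Emit:
step_arm(
  commands=[
    [[0,0.01,0,0],[0,0.015,0,0],[0,0.015,0,0]],
  ],
)

```text
time: 27.37
tool_pos: [0.5863, -0.1538, -0.0272]
ee_rot: [-2.507, 1.563, 2.186]
wrist_force: [-8.8, 0.8, 6.6]
width: 0.022
```

Emit:
step_arm(
  commands=[
    [[0,0.01,0,0],[0,0.015,0,0],[0,0.015,0,0]],
  ],
)

```text
time: 27.62
tool_pos: [0.5861, -0.1537, -0.0273]
ee_rot: [-2.113, 1.557, 2.58]
wrist_force: [-11.3, 0.4, 9.0]
width: 0.0215
```

Emit:
step_arm(
  commands=[
    [[0,0.01,0,0],[0,0.015,0,0],[0,0.015,0,0]],
  ],
)

```text
time: 27.87
tool_pos: [0.5858, -0.1536, -0.0274]
ee_rot: [-1.958, 1.551, 2.735]
wrist_force: [-11.7, 0.1, 8.7]
width: 0.0218
```

Emit:
step_arm(
  commands=[
    [[0,0.01,0,0],[0,0.015,0,0],[0,0.015,0,0]],
  ],
)

```text
time: 28.12
tool_pos: [0.5855, -0.1536, -0.0274]
ee_rot: [-1.878, 1.544, 2.815]
wrist_force: [-12.2, -0.2, 9.3]
width: 0.0213
```

Emit:
step_arm(
  commands=[
    [[0,0,0,0],[0,0,0,0],[0,0,0,0],[0,0,0,0],[0,0,0,0],[0,0,0,0]],
  ],
  claw=60,
)

```text
time: 28.62
tool_pos: [0.586, -0.1535, -0.0276]
ee_rot: [-1.886, 1.545, 2.807]
wrist_force: [-0.8, -0.7, -0.5]
width: 0.0557
```

Emit:
step_arm(
  commands=[
    [[-0.15,-0.01,0,0],[-0.3,-0.01,0,0],[-0.45,-0.02,0,0],[-0.6,-0.02,0,0],[-0.6,-0.2,0,0],[-0.6,-0.4,0,0],[-0.6,-0.6,0,0],[-0.6,-0.8,0,0],[-0.6,-1,0,0],[-0.6,-1,0,0],[-0.6,-1,0,0]],
  ],
  claw=0,
)

```text
time: 29.53
tool_pos: [0.3881, -0.1506, 0.0975]
ee_rot: [-1.887, 1.547, 2.805]
wrist_force: [-0.0, 0.3, 0.8]
width: 0.0005
```

```bash
python3 - <<'E'
from m import *
s=snap('top','top6.png')
for b in((236,150,280,216),(325,155,375,220)):
    print(frame(s,b,.02,165))
cv2.imwrite('pics/top6c.png',cv2.resize(s['img'][140:225,220:380],None,fx=5,fy=5,interpolation=cv2.INTER_CUBIC)[...,::-1])
plan([(.6516,.25,.05,0)])
E
```

```text
(array([643.6, 127.9]), array([109.2,  59.6]), np.float32(0.5))
(array([ 630. , -154.7]), array([ 59.7, 109.8]), np.float32(-1.3))
t 29.58 p [ 0.3895 -0.1509  0.0979] jaw yaw -1.1 x axis [-0.022  0.008 -1.   ] j6 -0.48 w 0.0009 F [-0.8  0.6  0.6]
(0.6516, 0.25, 0.05, 0) -> [0.226, 1.275, -2.029] -0.019
```

View pics/top6c.png

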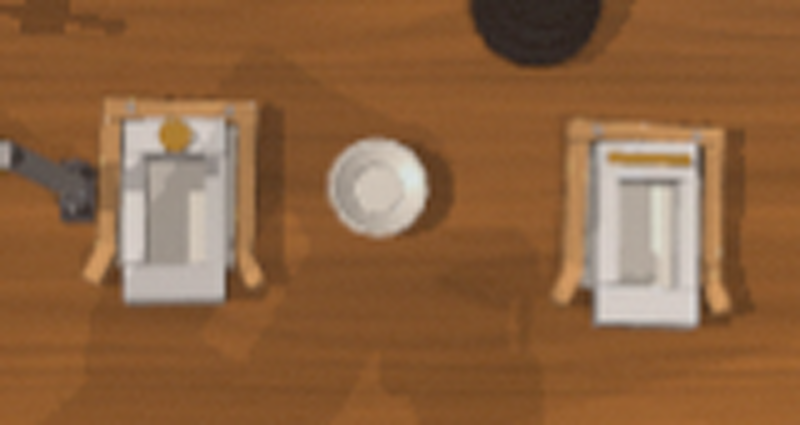

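Both frames are home: passed at (643.6,127.9) mm and 0.5°, reject at (630.0,-154.7) mm and -1.3°. Next is the hold-down arm, which I'll reach from its outside.

Emit:
step_arm(
  commands=[
    [[0,0,-0.2,0],[0,0,-0.4,0],[0,0,-0.6,0],[0,0,-0.8,0],[0,0,-1,0],[0,0,-1,0],[0,0,-1,0]],
  ],
)

```text
time: 30.17
tool_pos: [0.3951, 0.0512, 0.0998]
ee_rot: [-1.893, 1.548, 2.806]
wrist_force: [0.3, 0.2, 0.0]
width: 0.0004
```

Emit:
step_arm(
  commands=[
    [[0,0,-0.2,0],[0,0,-0.4,0],[0,0,-0.6,0],[0,0,-0.8,0],[0,0,-1,0],[0,0,-1,0],[0,0,-1,0]],
  ],
)

```text
time: 30.75
tool_pos: [0.3991, 0.2517, 0.1008]
ee_rot: [-1.842, 1.548, 2.859]
wrist_force: [0.7, 0.3, -0.2]
width: 0.0003
```

```bash
python3 - <<'E'
from m import *
plan([(.5,.27,.09,0),(.653,.27,.09,0),(.653,.27,.04,0)])
E
```

```text
t 30.75 p [0.3991 0.2517 0.1008] jaw yaw -0.7 x axis [-0.022  0.006 -1.   ] j6 0.44 w 0.0003 F [ 0.7  0.3 -0.2]
(0.5, 0.27, 0.09, 0) -> [0.044, 0.504, -0.097] -0.011
(0.653, 0.27, 0.09, 0) -> [0.027, 1.269, -0.107] -0.011
(0.653, 0.27, 0.04, 0) -> [0.277, 1.275, -0.105] -0.011
```

Emit:
step_arm(
  commands=[
    [[0.02,0.15,-0.1,0],[0.03,0.3,-0.1,0],[0.03,0.45,-0.1,0],[0.03,0.6,-0.1,0],[0.03,0.63,-0.1,0],[0.03,0.63,-0.1,0]],
  ],
)

```text
time: 31.25
tool_pos: [0.5276, 0.2671, 0.0911]
ee_rot: [-1.773, 1.548, 2.923]
wrist_force: [-0.7, 0.0, -0.2]
width: 0.0004
```

Emit:
step_arm(
  commands=[
    [[0.0,0.15,0,0],[0,0.3,0,0],[0,0.45,0,0],[0,0.6,0,0],[0,0.64,0,0],[0.1,0.645,0,0],[0.2,0.645,0,0],[0.25,0.645,0,0],[0.25,0.645,0,0]],
  ],
)

```text
time: 32.0
tool_pos: [0.6522, 0.2637, 0.0347]
ee_rot: [-1.648, 1.541, 3.046]
wrist_force: [-0.3, -0.7, -0.5]
width: 0.0004
```

```bash
python3 - <<'E'
from m import *
plan([(.653,.235,.04,0),(.653,.205,.04,0),(.653,.165,.04,0)])
E
```

```text
t 32.00 p [0.6522 0.2637 0.0347] jaw yaw -1.0 x axis [-0.03   0.003 -1.   ] j6 0.31 w 0.0004 F [-0.3 -0.7 -0.5]
(0.653, 0.235, 0.04, 0) -> [-0.027, 0.006, 0.143] -0.017
(0.653, 0.205, 0.04, 0) -> [-0.027, 0.008, 0.293] -0.017
(0.653, 0.165, 0.04, 0) -> [-0.028, 0.012, 0.493] -0.017
```

Emit:
step_arm(
  commands=[
    [[-0.01,0,0.04,0],[-0.02,0,0.08,0],[-0.027,0,0.12,0],[-0.027,0,0.16,0],[-0.027,0,0.2,0],[-0.027,0,0.24,0],[-0.027,0,0.27,0],[-0.027,0,0.3,0],[-0.027,0,0.33,0],[-0.027,0,0.36,0],[-0.027,0,0.39,0],[-0.027,0,0.42,0]],
  ],
)

```text
time: 33.0
tool_pos: [0.6507, 0.1789, 0.0396]
ee_rot: [-1.634, 1.54, 3.061]
wrist_force: [-0.3, -0.0, -0.1]
width: 0.0005
```

Emit:
step_arm(
  commands=[
    [[0,0,0.03,0],[0,0,0.06,0],[0,0,0.08,0],[0,0,0.08,0],[0,0,0.08,0],[0,0,0.08,0]],
  ],
)

```text
time: 33.5
tool_pos: [0.6504, 0.1632, 0.0396]
ee_rot: [-1.643, 1.54, 3.052]
wrist_force: [0.2, -0.5, 0.9]
width: 0.0005
```

Emit:
step_arm(
  commands=[
    [[0,0,-0.1,0],[-0.1,0,-0.25,0],[-0.2,0,-0.4,0],[-0.3,0,-0.5,0],[-0.35,-0.2,-0.5,0],[-0.35,-0.4,-0.5,0],[-0.35,-0.6,-0.5,0],[-0.35,-0.8,-0.5,0],[-0.35,-1,-0.5,0],[-0.35,-1,-0.5,0],[-0.35,-1,-0.5,0]],
  ],
)

```text
time: 34.42
tool_pos: [0.4525, 0.2669, 0.1161]
ee_rot: [-1.651, 1.541, 3.046]
wrist_force: [0.7, 0.3, -0.9]
width: 0.0002
```

```bash
python3 - <<'E'
from m import *
s=snap('top','top7.png');d=snap('side','side7.png')
for b in((236,150,280,216),(325,155,375,220)): print(frame(s,b,.02,165))
a=cv2.resize(s['img'][140:225,220:380],(800,425)); b=cv2.resize(d['img'][150:280,200:360],None,fx=2.5,fy=2.5)
a=cv2.resize(a,(400,325)); cv2.imwrite('pics/last.png',np.hstack([a,b])[...,::-1])
print(robot.get_obs()['tool_pos'],robot.get_obs()['time'])
E
```

```text
(array([617.8, 126.2]), array([57.3, 62.6]), np.float32(-89.9))
(array([ 629.9, -154.7]), array([ 59.7, 109.9]), np.float32(-1.3))
[0.45531847 0.26690134 0.11651066] 34.5167
```

View pics/last.png

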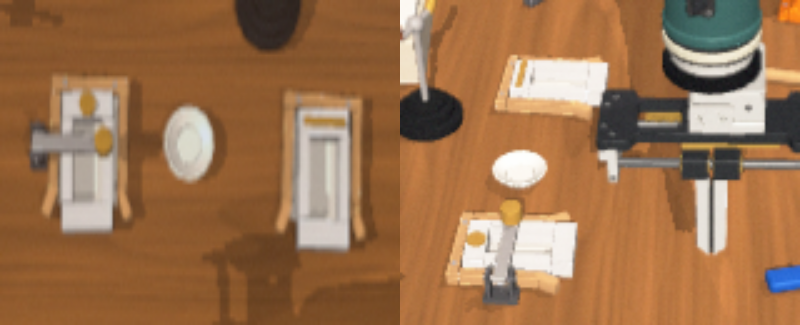

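The arm now lies across the passed frame. That frame's near edge is still at x = 589 mm, and the reject hasn't moved. Handing in.

```bash
python3 -c "
from bench import robot
print(robot.close_job())"
```

```text
the job is handed in; nothing more can be done
None
```

I slid both frames into their nests and swung the hold-down arm onto the passed frame. I then handed the job in at about 34.5 s of the 72 s allowed; it gave no verdict.

**How it was done:** I gripped each frame by its trailing end rail and dragged it along the bench. I pushed it in until the wrist force rose to about 12 N, against the 120 N limit. Then, with closed fingers, I tipped the arm over from its outer side, and it fell the rest of the way by its own weight.

**Last checks:**
- **Passed frame:** it came home at (643.6, 127.9) mm and 0.5°, with the backstop expected to put its middle at 642–644 mm. After the arm dropped, its near edge was still at about 589 mm. The arm hid the rest of the frame, so its full position could not be measured again.
- **Reject frame:** it is at (629.9, -154.7) mm and -1.3°. The nest measured 631.8 mm and about -1°, so the two differ by about 2 mm, within the camera error.
- **Hold-down arm:** the last pictures show it lying level across the passed frame, with the gripper clear.

**What went wrong or disagreed:**
- **First grasp missed:** the jaws closed above the passed frame and did not disturb it. The true fingertips are about 35 mm above the reported TCP, which I confirmed by touching the bench and allowed for after that.
- **Tool tilt:** pushing the passed frame home left the tool tilted by about 2°. I straightened it by pressing lightly on the outside of the fixed arm nest's backstop.
- **Other items on the bench:** I saw nothing disturbed, but I did not measure those things again.

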